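# Lock the filter cover of the bench dust extractor

### The job

The filter cover on top of the stone carver's bench dust extractor has been left unfastened and stands ajar on its sprung hinge. Push it down flat with the fingertips and, with the tips set in the slot of its round fastener, turn the fastener a quarter turn clockwise, right to its stop, so that the cover stays locked shut when you come away. Do not lift the cover open, and leave the chisels and the pencil lying as they are.

Things in the scene. Friction and masses are not known exactly. Their poses are not given: they have to be found in the camera images.
- extractor: Grey sheet-steel dust extractor fixed to the bench, 340 (x) x 300 (y) x 165 mm high. Origin on the bench, midway across, 150 mm behind its front face (switch, dial, gauge); x points from front to back, z up. A bell-mouthed hood stands out 90 mm on its left (+y). The aluminium filter cover on top is 235 x 230 x 6 mm; when shut its upper face is 174 mm above the bench.
- cover (a joint): Angle of the filter cover about its rear hinge line (along the extractor's y, 115 mm behind its origin, 168 mm above the bench). 0 rad is shut flat on a firm stop, more is front edge higher. Its spring holds it ajar at about 0.06 to 0.12 rad; pushing it down at the fastener takes a force rising from nothing to about 6 N. Turned under the flange, the fastener holds the released cover at about 0.01.
- cover_front_edge (a point): Middle of the front edge of the cover's upper face, 235 mm in front of the hinge line; 174 mm above the bench when the cover is shut, 15 to 28 mm more while ajar. x points along the cover to the back, z square to it and up.
- fastener (a joint): Angle clockwise seen from above: 0 rad unlocked (slot along the extractor's y), 1.571 locked, at its stop (slot along its x). Starts at 0 to 0.25, turns with 0.1 N m of friction, stays where left. A tongue under the cover turns with it and passes under the case's flange from about 0.75 rad on, only while the cover is pressed right down (below about 0.01 rad); else it hits or rides over it.
- slot_floor (a point): Centre of the slot's floor, on the fastener's axis (165 mm in front of the hinge line, mid-width); 162 mm above the bench when shut. The fastener is a black disc, 84 mm diameter, inside a thin dark ring, its top 2 mm above the cover. The slot is a straight groove right across it, 30 mm wide, 14 mm deep, open at both ends. The point turns with it: x along the slot, z up the axis.
- chisel_point: Point chisel, dark octagonal steel bar 180 mm long and 16 mm thick tapering to a point, lying on the bench by the extractor's right side. Origin under its middle, x towards the point.
- chisel_flat: Flat chisel, dark octagonal steel bar 180 mm long and 16 mm thick with a bright 24 mm wide edge, lying on the bench by the extractor's right side. Origin under its middle, x towards the edge.
- pencil: Pencil 175 mm long and 8 mm thick, lying on the granite slab (70 mm high, fixed) that is being carved in front of the hood at the extractor's left. Origin under its middle, x towards the point.

How it is judged:
By the outcome, as a careful person would: the job done as asked, in the order asked, and still so for the second after the job is handed in, with the robot touching nothing.
It also fails if it takes over 32 s, if anything falls off the work surface, if the arm or the gripper's body presses on something with over 40 N, if the wrist force passes 120 N, or if a joint passes its speed limit or range.

### The arm

A 7-joint arm with a two-finger parallel gripper is mounted at the origin on the work surface. World frame = base frame: x ahead of the robot, y to its left, z up, the work surface at z = 0. Lengths are in m, angles in rad, forces in N, time in s.
With the tool pointing down it reaches from about 0.4 to 0.85 m from the base axis. Payload 10.4 kg.
Tool frame: the origin (TCP) lies midway between the tips of the shut fingers; the grasp point (between the pads) lies 19 mm behind it; z points along the fingers, x is the direction in which the jaws open and shut, and the axes are right-handed (so a half turn about z gives the same grasp; the last joint's range is limited). The gripper opens to 87 mm and grips with 3 to 60 N. Pads are 19 mm wide; open, the fingers measure 117 mm over their backs; the gripper's body (75 mm by 190 mm) begins 51 mm behind the grasp point.
Start: joints at [-1.317, 0.332, -0.065, 1.46, 0.022, 1.35, -0.088], TCP at [0.171, 0.601, 0.189] pointing down, gripper open.
Joint ranges: [-2.6, 2.6], [-0.5, 2.12], [-1.47, 1.34], [0.16, 2.42], [-1.27, 4.41], [0.06, 2.06], [-2.6, 2.6]. Speed limits (rad/s): [2.22, 2.22, 2.79, 2.79, 3.14, 3.14, 3.14].

### API

Orientations are given as a unit quaternion [x, y, z, w].
In Python, from bench import r gives the robot as it stands. The module is installed in compiled form; this text tells all that it offers.
- The arm moves only by the tool play_rows, never from a script. Its argument "commands" is a list of rows, each a list of 7 numbers: the shift along the world's x, y, z in cm, then the turn, a rotation vector about the world's x, y, z in rad, then the finger opening in cm, from 0 to 8.7. A call has 1 to 20 rows; each row shifts and turns the commanded pose from where the row before left it; what a row does not reach is not made up. A row lasts 1/8 s, in which the tool goes at most 62.5 mm and 10.7 degrees, less where a joint would pass 70% of its speed; a pose out of reach is approached as far as the arm can. A call is refused whole if a number of a shift passes 6.25 or a number of a turn 0.188, either way. A call with a gripper value outside its range is refused whole. The fingers move at their own pace and stop on an object; "grip_force" is the grip in N (left out, the last holds). Time passes only in rows, so rows that do not move let the fingers close. It gives the time, the measured TCP pose, the force and the opening at its end, in the units of the state.
- r.read_state(): the state, without advancing time (a new reading comes with each control period).
- r.camera(name): name is "scene" or "side" or "wrist"; returns a dict with "img" (480x640x3 uint8, red, green, blue), "K" (3x3 intrinsics, pixels), "camera_from_world" (4x4, takes a point from world to camera coordinates). Camera axes: x right, y down, z forward; pixel columns grow to the right and rows downward; lengths in m; the calibration is good to about 2 mm. A picture is of the moment at which its call begins. There is no depth.
- r.close_job(): hands the job in, once; it reports no verdict.
The state is a dict: "time": time; "joint_positions": joint angles; "joint_vel": joint speeds; "joint_torque": joint torques, N m; "ee_pos": TCP position; "eef_rot": TCP orientation; "ft_force": force on the tool from outside, world axes, zero at the start; "torque": the same for the moment, N m; "width": finger opening in m.
Only numpy, scipy, OpenCV 4.12 (cv2) and the standard library are available. Lean on these libraries where they do the work, as an engineer would, in place of code of your own. Each camera call takes 0.05 s, during which the arm holds its last target. There are 200 camera calls.

## Working session

There is one attempt and no reset: what is moved stays moved. The work goes in short steps, Python scripts to look and compute and a tool call to move; the robot and the scene stay as the last step left them, time stands still between calls to the robot, and variables do not carry over. Pictures are saved under pics/ and viewed, about 8 in all and at most 12, crops included, and the job is handed in when it is done.

Besides the shell and the picture viewer there is one more tool, called after ">>>" as name([rows], argument=value, ...), one row to a line, values as JSON. play_rows: Moves the arm, as the interface text tells. Its arguments: {"type":"object","properties":{"commands":{"type":"array","items":{"type":"array","items":{"type":"number"}}},"grip_force":{"type":"number"}},"required":["commands"]}

```bash
mkdir -p pics
python3 - <<'E'
from bench import r
import cv2,numpy as np
s=r.read_state();print({k:np.round(v,3).tolist() for k,v in s.items()})
for n in["scene","side"]:
    c=r.camera(n);cv2.imwrite(f"pics/{n}0.png",c["img"][:,:,::-1]);print(n,c["K"].tolist(),np.round(c["camera_from_world"],3).tolist())
E
```

```text
{'time': 0.0, 'joint_positions': [-1.317, 0.333, -0.065, 1.461, 0.022, 1.35, -0.088], 'joint_vel': [-0.001, -0.002, 0.0, 0.0, -0.0, 0.0, -0.0], 'joint_torque': [0.0, -62.326, 0.025, -38.989, -0.061, 0.04, 0.0], 'ee_pos': [0.171, 0.601, 0.188], 'eef_rot': [0.798, 0.603, -0.001, 0.0], 'ft_force': [-0.133, -0.455, 0.306], 'torque': [-0.014, -0.022, -0.035], 'width': 0.087}
scene [[595.4756698195207, 0.0, 321.82201897908493], [0.0, 595.4756698195207, 242.38356448318083], [0.0, 0.0, 1.0]] [[0.609, 0.793, 0.003, -0.421], [0.725, -0.555, -0.407, -0.331], [-0.321, 0.25, -0.913, 1.491], [0.0, 0.0, 0.0, 1.0]]
side [[570.2060643366806, 0.0, 315.9219556956939], [0.0, 570.2060643366806, 236.80828073897754], [0.0, 0.0, 1.0]] [[0.8, -0.6, 0.009, -0.399], [-0.468, -0.634, -0.616, 0.376], [0.375, 0.489, -0.788, 0.893], [0.0, 0.0, 0.0, 1.0]]
```

View pics/scene0.png

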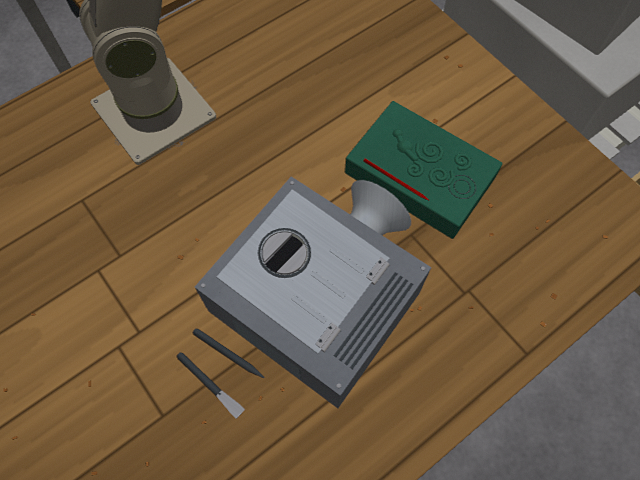

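View pics/side0.png

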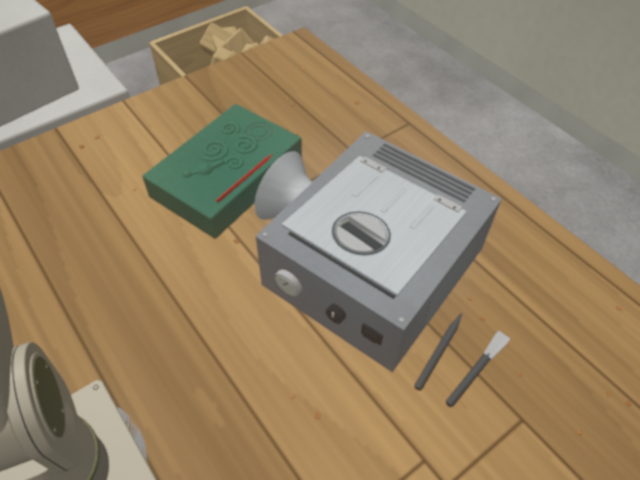

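The scene view shows the extractor with its top corners near (291,180), (426,267), (340,398) and (200,287). The disc is near (285,252), with a dark slot running from (268,268) to (302,238). In the side view the disc is near (361,233). The chisels are at lower left in the scene view, and the pencil is on the green slab.

```bash
cat > h.py <<'E'
import numpy as np,cv2
def ray(c,uv):
    T=c["camera_from_world"];R,t=T[:3,:3],T[:3,3]
    d=R.T@np.linalg.solve(c["K"],[uv[0],uv[1],1.]);return -R.T@t,d/np.linalg.norm(d)
def onz(c,uv,z):
    o,d=ray(c,uv);return o+d*(z-o[2])/d[2]
def tri(a,ua,b,ub):
    (o,d),(p,e)=ray(a,ua),ray(b,ub)
    s,t=np.linalg.lstsq(np.c_[d,-e],p-o,rcond=None)[0]
    return (o+s*d+p+t*e)/2,np.linalg.norm(o+s*d-p-t*e)
E
python3 - <<'E'
from bench import r
from h import *
cs={n:r.camera(n) for n in("scene","side")}
out=[]
for n,(u,v) in dict(scene=(285,252),side=(361,233)).items():
    im=cs[n]["img"][v-45:v+45,u-45:u+45,::-1]
    out.append(cv2.resize(im,(400,400),interpolation=cv2.INTER_CUBIC))
    g=cv2.cvtColor(im,cv2.COLOR_BGR2GRAY)
    m=(g<45 if n=="scene" else g<75).astype(np.uint8)
    cn=max(cv2.findContours(m,0,2)[0],key=cv2.contourArea)
    rc=cv2.minAreaRect(cn);print(n,rc, (cv2.boxPoints(rc)+[u-45,v-45]).tolist())
cv2.imwrite("pics/crop.png",np.hstack(out))
for uv in[(291,182),(424.5,268),(338,386),(202,286)]:print("screw",onz(cs["scene"],uv,.167))
for uv in[(366,135),(496,199),(402,320),(265,236)]:print("screw side",onz(cs["side"],uv,.167))
print(tri(cs["scene"],(285,252),cs["side"],(361,233)))
E
```

```text
scene ((43.443241119384766, 46.94570541381836), (13.007552146911621, 40.40510559082031), 43.726966857910156) [[264.7788772583008, 264.0493583679199], [292.70780181884766, 234.8509407043457], [302.10760498046875, 243.8420524597168], [274.1786804199219, 273.04046630859375]]
side ((38.36764907836914, 84.7205810546875), (17.492855072021484, 0.8574929237365723), 30.963754653930664) [[346.6470603942871, 268.5882263183594], [347.0882377624512, 267.8529357910156], [362.0882377624512, 276.8529357910156], [361.6470603942871, 277.5882263183594]]
screw [0.45684215 0.10038278 0.167     ]
screw [0.76439095 0.19160237 0.167     ]
screw [ 0.83931021 -0.07790596  0.167     ]
screw [ 0.5362926  -0.16639732  0.167     ]
screw side [0.76286641 0.18812544 0.167     ]
screw side [ 0.84327693 -0.08376656  0.167     ]
screw side [ 0.53669714 -0.16851202  0.167     ]
screw side [0.45820165 0.09430797 0.167     ]
(array([ 0.58366298, -0.00734168,  0.18678603]), np.float64(0.004832082513647731))
```

View pics/crop.png

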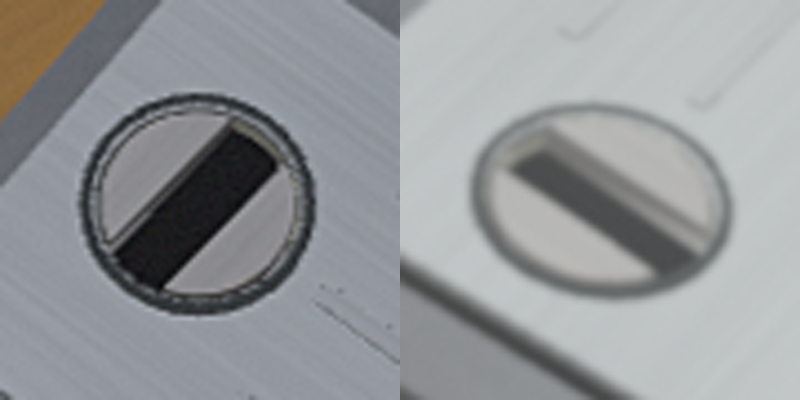

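Run:
```python
from bench import r
from h import *
c=r.camera("scene")
for a,b in[((297.4,239.3),(269.5,268.5)),((293,236),(264.9,265)),((302.5,243),(277,272.5))]:
    p,q=onz(c,a,.175),onz(c,b,.175);d=p-q;print(np.degrees(np.arctan2(d[1],d[0])),(p+q)/2,np.linalg.norm(d))
```

```text
102.0346458148676 [ 0.57941642 -0.00684438  0.175     ] 0.08005490590790243
101.80214723556264 [ 0.56841077 -0.0095425   0.175     ] 0.0801877231943701
104.69065317029926 [ 0.59319871 -0.00199206  0.175     ] 0.07743345630822739
```

>>> play_rows([
  [0,0,5,0,0,0,4],
  [3,-3,5,0,0,0,4],
  [4,-5,0,0,0,0,4],
  [4,-5.5,0,0,0,0.1,4],
  [4,-5.5,0,0,0,0.1,4],
  [4,-5.5,0,0,0,0.1,4],
  [4,-5.5,0,0,0,0.1,4],
  [4,-5.5,0,0,0,0,4],
  [4,-5.5,0,0,0,0,4],
  [4,-5.5,0,0,0,0,4],
  [4,-5.5,0,0,0,0,4],
  [2,-5.5,0,0,0,0,4],
  [0,-4,0,0,0,0,4],
  [0,-3,0,0,0,0,4],
  [0,0,0,0,0,0,4],
])

```text
time: 2.12
ee_pos: [0.5524, -0.0085, 0.2868]
eef_rot: [0.664, 0.748, -0.0, 0.0]
ft_force: [-0.4, 0.2, -0.1]
width: 0.0399
```

Run:
```python
from bench import r
from h import *
c=r.camera("wrist");cv2.imwrite("pics/w1.png",c["img"][:,:,::-1]);print(r.read_state()["joint_positions"],np.round(c["K"],1).tolist())
```

```text
[-0.51321335  0.13439104  0.49875415  1.51830081 -0.06455061  1.50516191
  1.67804575] [[346.1, 0.0, 319.0], [0.0, 346.1, 242.2], [0.0, 0.0, 1.0]]
```

View pics/w1.png

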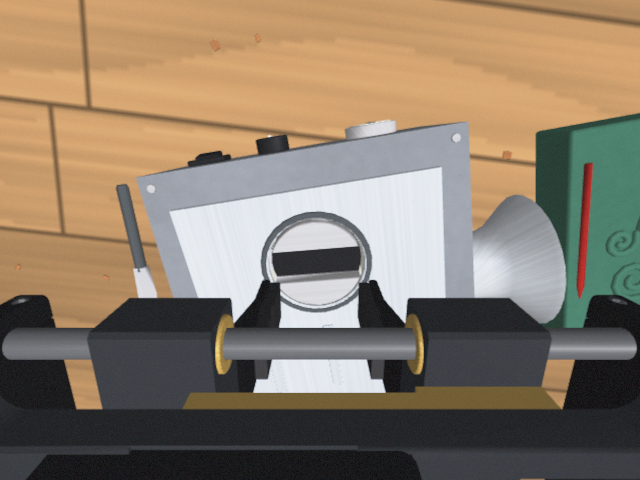

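The wrist view shows the disc ring centred near (317,262). The slot is dark, from about (273,264) to (360,258), and the fingertips are just below it in the image.

Run:
```python
from bench import r
from h import *
c=r.camera("wrist")
g=cv2.cvtColor(c["img"],cv2.COLOR_RGB2GRAY)[225:300,262:372]
m=(g<60).astype(np.uint8);m[:, :8]=0;m[:,-8:]=0
cn=max(cv2.findContours(m[15:65],0,2)[0],key=cv2.contourArea)
b=cv2.boxPoints(cv2.minAreaRect(cn))+[262,240];print(b.tolist())
P=[onz(c,p,.174)[:2] for p in b];print(np.round(P,4).tolist(),np.mean(P,0))
for i in(0,1):
    d=P[i+1]-P[i];print(np.degrees(np.arctan2(d[1],d[0])),np.linalg.norm(d))
print("ring",onz(c,(316.5,262),.186))
```

```text
[[269.38578748703003, 252.40101528167725], [356.58375549316406, 246.17258739471436], [358.1979675292969, 268.7715721130371], [271.0, 275.0]]
[[0.58, -0.0492], [0.5641, 0.0313], [0.5863, 0.0362], [0.6027, -0.0459]] [ 0.58328021 -0.00690748]
101.17558790392086 0.08203691893513194
12.581899903084778 0.022744125089104016
ring [ 0.57984138 -0.00454221  0.186     ]
```

>>> play_rows([
  [3,0.1,0,0,0,0.09,4],
  [0,0,-4,0,0,0,4],
  [0,0,-4,0,0,0,4],
  [0,0,0,0,0,0,4],
  [0,0,0,0,0,0,4],
])

```text
time: 2.85
ee_pos: [0.5832, -0.0038, 0.2083]
eef_rot: [0.627, 0.779, 0.001, 0.001]
ft_force: [-0.8, -0.0, 0.5]
width: 0.0401
```

Run:
```python
from bench import r
from h import *
o=[]
for n,(u,v) in dict(scene=(285,252),side=(361,233)).items():
    c=r.camera(n);o.append(cv2.resize(c["img"][v-60:v+60,u-60:u+60,::-1],(400,400),interpolation=2))
cv2.imwrite("pics/c2.png",np.hstack(o))
```

```text
(no output)
```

View pics/c2.png

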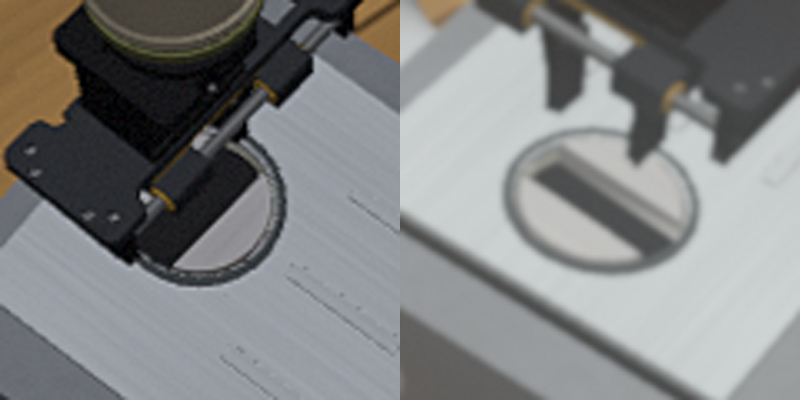

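In this crop the tips hang above the slot and line up with it, but 3–4 mm too far in +y. I'll correct that and descend into the slot.

>>> play_rows([
  [0,-0.35,-1,0,0,0,4],
  [0,0,-0.5,0,0,0,4],
  [0,0,-0.5,0,0,0,4],
  [0,0,-0.5,0,0,0,4],
  [0,0,0,0,0,0,4],
  [0,0,0,0,0,0,4],
])

```text
time: 3.7
ee_pos: [0.5826, -0.008, 0.1818]
eef_rot: [0.628, 0.778, 0.0, 0.0]
ft_force: [-0.4, 0.5, -0.2]
width: 0.0398
```

Run:
```python
from bench import r
from h import *
o=[]
for n,(u,v) in dict(scene=(285,252),side=(361,233)).items():
    c=r.camera(n);o.append(cv2.resize(c["img"][v-60:v+60,u-60:u+60,::-1],(400,400),interpolation=2))
cv2.imwrite("pics/c3.png",np.hstack(o))
s=r.read_state();print(s["ft_force"],s["torque"])
```

```text
[-0.11772248  0.13987316 -1.09375864] [ 0.00903656  0.08054152 -0.02145911]
```

View pics/c3.png

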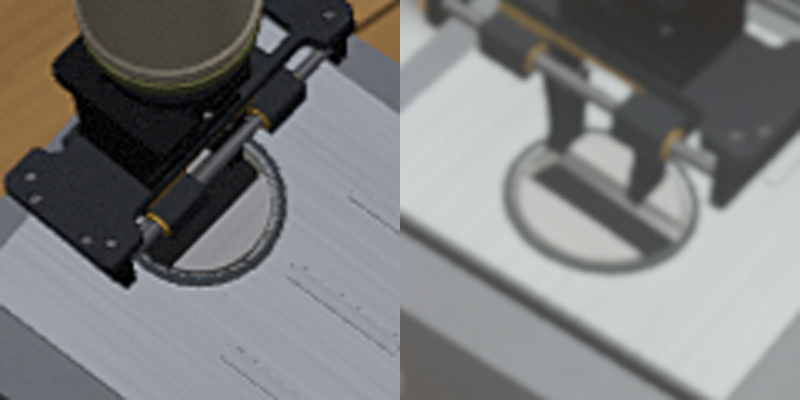

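Run:
```python
from bench import r
from h import *
s=r.read_state();p=s["ee_pos"]
from scipy.spatial.transform import Rotation as Ro
R=Ro.from_quat(s["eef_rot"]).as_matrix()
pr=lambda c,q:(lambda k:(k[:2]/k[2]))(c["K"]@(c["camera_from_world"][:3,:3]@q+c["camera_from_world"][:3,3]))
c=r.camera("side");im=c["img"][:,:,::-1].copy()
cr=cv2.resize(im[158:278,301:421],(600,600),interpolation=2)
for sx in(-.02,.02,-.034,.034):
  for sy in(-.0095,.0095):
    q=(pr(c,p+R@[sx,sy,0])-[301,158]+.5)*5;cv2.circle(cr,tuple(int(v) for v in q),4,(0,0,255),-1)
for L in(-.042,.042):
  for w in(-.015,.015):
    a=np.radians(102);q=np.array([.5825+L*np.cos(a)+w*np.sin(a),-.0085+L*np.sin(a)-w*np.cos(a),.187])
    q=(pr(c,q)-[301,158]+.5)*5;cv2.circle(cr,tuple(int(v) for v in q),4,(0,200,0),-1)
cv2.imwrite("pics/c4.png",cr);print(p,s["ft_force"])
```

```text
[ 0.58263949 -0.00802265  0.181858  ] [-0.11772248  0.13987316 -1.09375864]
```

View pics/c4.png

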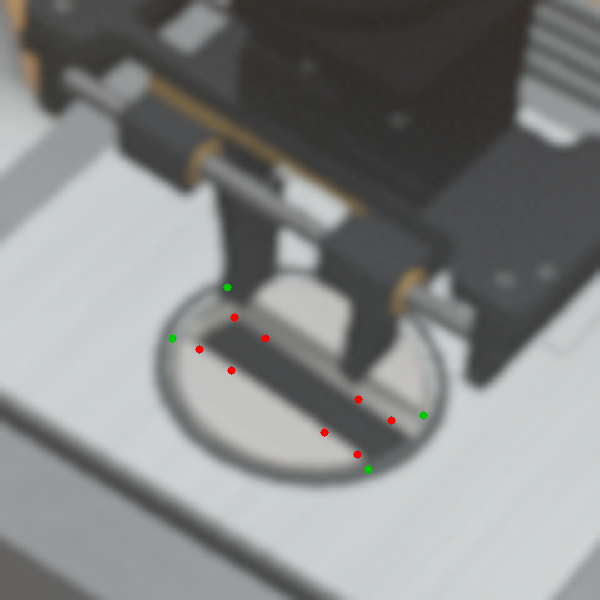

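Run:
```python
from bench import r
from h import *
s=r.read_state();p=s["ee_pos"]
from scipy.spatial.transform import Rotation as Ro
R=Ro.from_quat(s["eef_rot"]).as_matrix()
pr=lambda c,q:(lambda k:(k[:2]/k[2]))(c["K"]@(c["camera_from_world"][:3,:3]@q+c["camera_from_world"][:3,3]))
o=[]
for n,(u,v,h) in dict(wrist=(319,290,90),side=(361,205,60)).items():
    c=r.camera(n)
    im=c["img"][v-h:v+h,u-h:u+h,::-1].astype(float)
    im=np.clip(255*(im/255)**.5,0,255).astype(np.uint8)
    k=400/(2*h);cr=cv2.resize(im,(400,400),interpolation=2)
    for z,col in((0,(0,0,255)),(-.02,(0,200,0)),(-.04,(255,0,0))):
      for sx in(-.02,.02):
        for sy in(-.0095,.0095):
          q=(pr(c,p+R@[sx,sy,z])-[u-h,v-h]+.5)*k;cv2.circle(cr,tuple(int(t) for t in q),3,col,-1)
    o.append(cr)
cv2.imwrite("pics/c5.png",np.hstack(o))
```

```text
(no output)
```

View pics/c5.png

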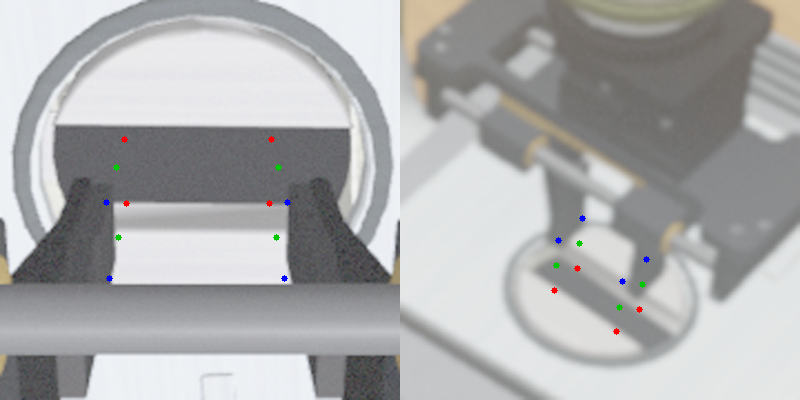

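The wrist crop shows the slot centred under the TCP, with the opening at rows 127–228 and the predicted tips at 139–203. Both views show the open fingertips about 25–30 mm behind the stated TCP, so the tips are still above the slot. I'll descend slowly until contact.

>>> play_rows([
  [0,0,-0.5,0,0,0,4],
  [0,0,-0.5,0,0,0,4],
  [0,0,0,0,0,0,4],
])

```text
time: 4.32
ee_pos: [0.5821, -0.008, 0.171]
eef_rot: [0.628, 0.778, -0.0, -0.0]
ft_force: [0.4, 0.8, 0.5]
width: 0.0397
```

>>> play_rows([
  [0,0,-0.5,0,0,0,4],
  [0,0,-0.5,0,0,0,4],
  [0,0,0,0,0,0,4],
])

```text
time: 4.7
ee_pos: [0.5822, -0.008, 0.1611]
eef_rot: [0.628, 0.778, -0.0, -0.0]
ft_force: [-0.7, 0.5, 0.1]
width: 0.04
```

>>> play_rows([
  [0,0,-0.4,0,0,0,4],
  [0,0,-0.4,0,0,0,4],
  [0,0,0,0,0,0,4],
])

```text
time: 5.08
ee_pos: [0.5823, -0.008, 0.1532]
eef_rot: [0.628, 0.778, -0.0, -0.0]
ft_force: [0.2, 0.1, -0.7]
width: 0.0402
```

Run:
```python
from bench import r
from h import *
o=[]
for n,(u,v,h) in dict(wrist=(319,290,90),side=(361,225,50)).items():
    c=r.camera(n)
    im=c["img"][v-h:v+h,u-h:u+h,::-1].astype(float)
    im=np.clip(255*(im/255)**.5,0,255).astype(np.uint8)
    o.append(cv2.resize(im,(400,400),interpolation=2))
cv2.imwrite("pics/c6.png",np.hstack(o))
```

```text
(no output)
```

View pics/c6.png

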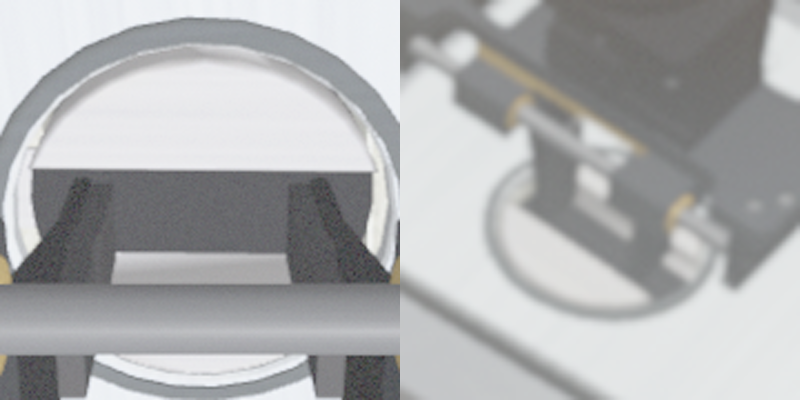

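The tips are now inside the slot: in the wrist crop their front edge is at row 180, behind the front wall edge at 170. The side crop shows them hiding the back wall. Next I'll press down.

>>> play_rows([
  [0,0,-0.4,0,0,0,4],
  [0,0,-0.4,0,0,0,4],
  [0,0,0,0,0,0,4],
])

```text
time: 5.55
ee_pos: [0.5822, -0.008, 0.1452]
eef_rot: [0.628, 0.778, -0.0, -0.0]
ft_force: [-1.1, 1.1, -0.8]
width: 0.0397
```

>>> play_rows([
  [0,0,-0.4,0,0,0,4],
  [0,0,0,0,0,0,4],
])

```text
time: 5.8
ee_pos: [0.5825, -0.0081, 0.1414]
eef_rot: [0.628, 0.778, -0.0, -0.0]
ft_force: [0.6, -0.5, 2.8]
width: 0.0404
```

>>> play_rows([
  [0,0,-0.3,0,0,0,4],
  [0,0,0,0,0,0,4],
])

```text
time: 6.05
ee_pos: [0.5826, -0.008, 0.1386]
eef_rot: [0.628, 0.778, 0.0, 0.0]
ft_force: [-0.6, -0.1, 1.8]
width: 0.04
```

>>> play_rows([
  [0,0,-0.3,0,0,0,4],
  [0,0,0,0,0,0,4],
])

```text
time: 6.3
ee_pos: [0.5826, -0.0081, 0.1356]
eef_rot: [0.628, 0.778, 0.0, 0.0]
ft_force: [0.2, 0.6, 2.5]
width: 0.0399
```

>>> play_rows([
  [0,0,-0.2,0,0,0,4],
  [0,0,0,0,0,0,4],
])

```text
time: 6.55
ee_pos: [0.5826, -0.0081, 0.1337]
eef_rot: [0.628, 0.778, 0.0, 0.0]
ft_force: [0.2, -0.4, 3.0]
width: 0.0404
```

>>> play_rows([
  [0,0,-0.2,0,0,0,4],
  [0,0,0,0,0,0,4],
])

```text
time: 6.8
ee_pos: [0.5826, -0.0081, 0.1316]
eef_rot: [0.628, 0.778, 0.0, 0.0]
ft_force: [0.2, 0.3, 3.8]
width: 0.0399
```

>>> play_rows([
  [0,0,-0.2,0,0,0,4],
  [0,0,0,0,0,0,4],
])

```text
time: 7.05
ee_pos: [0.5827, -0.0081, 0.1296]
eef_rot: [0.628, 0.778, 0.0, 0.0]
ft_force: [-0.5, 0.2, 4.9]
width: 0.04
```

>>> play_rows([
  [0,0,-0.2,0,0,0,4],
  [0,0,0,0,0,0,4],
])

```text
time: 7.3
ee_pos: [0.5828, -0.008, 0.1288]
eef_rot: [0.628, 0.778, 0.0, 0.0]
ft_force: [-4.4, 0.3, 12.9]
width: 0.0401
```

>>> play_rows([
  [0,0,-0.1,0,0,0,4],
  [0,0,0,0,0,0,4],
])

```text
time: 7.55
ee_pos: [0.5828, -0.008, 0.1286]
eef_rot: [0.628, 0.778, 0.001, 0.0]
ft_force: [-6.3, -0.6, 20.4]
width: 0.0398
```

Firm stop reached at 20 N. Now I'll turn clockwise.

>>> play_rows([
  [0,0,0,0,0,-0.1,4],
  [0,0,0,0,0,-0.1,4],
  [0,0,0,0,0,-0.1,4],
  [0,0,0,0,0,-0.1,4],
  [0,0,0,0,0,0,4],
])

```text
time: 8.18
ee_pos: [0.5827, -0.0083, 0.1286]
eef_rot: [0.771, 0.637, 0.001, -0.0]
ft_force: [-7.7, -1.5, 22.3]
width: 0.0399
```

>>> play_rows([
  [0,0,0,0,0,-0.1,4],
  [0,0,0,0,0,-0.1,4],
  [0,0,0,0,0,-0.1,4],
  [0,0,0,0,0,-0.1,4],
  [0,0,0,0,0,0,4],
])

```text
time: 8.8
ee_pos: [0.5824, -0.0085, 0.1286]
eef_rot: [0.882, 0.471, 0.0, -0.0]
ft_force: [-10.9, -1.6, 23.1]
width: 0.0402
```

>>> play_rows([
  [0,0,0,0,0,-0.1,4],
  [0,0,0,0,0,-0.1,4],
  [0,0,0,0,0,-0.1,4],
  [0,0,0,0,0,-0.1,4],
  [0,0,0,0,0,-0.1,4],
  [0,0,0,0,0,0,4],
])

```text
time: 9.55
ee_pos: [0.5821, -0.0086, 0.1286]
eef_rot: [0.971, 0.239, -0.0, -0.0]
ft_force: [-12.3, -0.9, 25.1]
width: 0.04
```

>>> play_rows([
  [0,0,0,0,0,-0.1,4],
  [0,0,0,0,0,-0.1,4],
  [0,0,0,0,0,0,4],
])

```text
time: 9.93
ee_pos: [0.5821, -0.0086, 0.1286]
eef_rot: [0.99, 0.14, -0.0, -0.0]
ft_force: [-11.7, -1.8, 24.9]
width: 0.0403
```

Run:
```python
from bench import r
s=r.read_state();print(s["ft_force"],s["torque"],s["eef_rot"],s["joint_positions"])
```

```text
[-11.69412999  -1.84701986  24.90425216] [-0.36842089  2.7195943  -0.07312096] [ 9.90087023e-01  1.40454646e-01 -1.36948576e-04 -4.01333869e-04] [-0.65520948  0.33012363  0.72380805  1.69058334 -0.23237116  1.20921594
  0.40661321]
```

>>> play_rows([
  [0,0,0,0,0,-0.05,4],
  [0,0,0,0,0,0,4],
])

```text
time: 10.18
ee_pos: [0.5829, -0.0085, 0.1286]
eef_rot: [0.993, 0.116, 0.001, -0.0]
ft_force: [-8.1, -1.8, 22.5]
width: 0.0398
```

```bash
python3 -c "
from bench import r
s=r.read_state();print(s['ft_force'],s['torque'],s['eef_rot'][:2])"
```

```text
[-8.11426323 -1.82606418 22.50348894] [-0.32440621  1.82568974  0.02733429] [0.99322018 0.11624634]
```

>>> play_rows([
  [0,0,0,0,0,-0.05,4],
  [0,0,0,0,0,0,4],
])

```text
time: 10.42
ee_pos: [0.5835, -0.0085, 0.1287]
eef_rot: [0.996, 0.091, 0.001, -0.0]
ft_force: [-4.2, -0.5, 20.6]
width: 0.04
```

```bash
python3 -c "
from bench import r
s=r.read_state();print(s['ft_force'],s['torque'],s['eef_rot'][:2])"
```

```text
[-4.16806623 -0.530581   20.59547934] [-0.36490216  1.20314396  0.00723634] [0.99581358 0.09139927]
```

>>> play_rows([
  [0,0,0,0,0,-0.05,4],
  [0,0,0,0,0,0,4],
])

```text
time: 10.68
ee_pos: [0.5838, -0.0077, 0.1287]
eef_rot: [0.998, 0.067, 0.002, -0.0]
ft_force: [-3.0, 1.3, 19.5]
width: 0.0403
```

```bash
python3 -c "
from bench import r
s=r.read_state();print(s['ft_force'],s['torque'],s['eef_rot'][:2])"
```

```text
[-2.99225077  1.27545631 19.48783555] [-0.01459477  0.87769278  0.19586965] [0.99775465 0.066955  ]
```

>>> play_rows([
  [0,0,0,0,0,-0.05,4],
  [0,0,0,0,0,0,4],
])

```text
time: 10.92
ee_pos: [0.5839, -0.0074, 0.1287]
eef_rot: [0.999, 0.043, 0.002, -0.0]
ft_force: [-2.7, 0.1, 20.2]
width: 0.0406
```

Run:
```python
from bench import r
from h import *
s=r.read_state();print(s['ft_force'],s['torque'],s['eef_rot'][:2])
o=[]
for n,(u,v,h) in dict(wrist=(319,290,90),side=(361,225,50)).items():
    c=r.camera(n)
    im=c["img"][v-h:v+h,u-h:u+h,::-1].astype(float)
    im=np.clip(255*(im/255)**.5,0,255).astype(np.uint8)
    o.append(cv2.resize(im,(400,400),interpolation=2))
cv2.imwrite("pics/c7.png",np.hstack(o))
```

```text
[-2.67189742  0.07332148 20.17605008] [-0.03470302  0.82215936  1.53655161] [0.99906506 0.04320121]
```

View pics/c7.png

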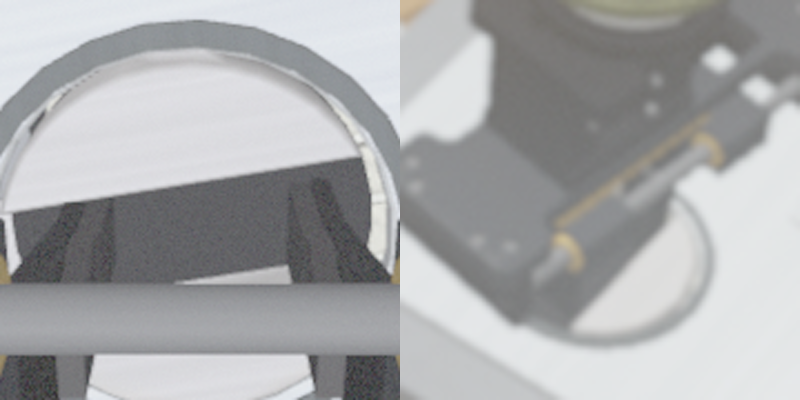

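The wrist crop shows the slot rotated about 9° from the fingers, so it lies along the extractor's x. Torque has jumped to 1.5 N m, which means it's at the stop. I'll back off the twist and lift away.

>>> play_rows([
  [0,0,0,0,0,0.06,4],
  [0,0,0.3,0,0,0.03,4],
  [0,0,0.5,0,0,0,4],
  [0,0,1,0,0,0,4],
  [0,0,2,0,0,0,4],
  [0,0,4,0,0,0,4],
  [0,0,5,0,0,0,4],
  [-5,4,3,0,0,0,4],
  [-5,6,0,0,0,0,4],
  [-5,6,0,0,0,0,4],
  [0,6,0,0,0,0,4],
  [0,0,0,0,0,0,4],
])

```text
time: 12.52
ee_pos: [0.4566, 0.1879, 0.2809]
eef_rot: [0.996, 0.09, -0.0, -0.0]
ft_force: [-0.1, -1.1, -0.6]
width: 0.04
```

Run:
```python
from bench import r
from h import *
o=[]
for n in("scene","side"):
    c=r.camera(n);o.append(cv2.resize(c["img"][100:430,150:550,::-1],(400,330)))
    if n=="scene":
        g=cv2.cvtColor(c["img"],cv2.COLOR_RGB2GRAY)[207:297,240:330]
        cn=max(cv2.findContours((g<45).astype(np.uint8),0,2)[0],key=cv2.contourArea)
        b=cv2.boxPoints(cv2.minAreaRect(cn))+[240,207];P=[onz(c,p,.164)[:2] for p in b]
        for i in(0,1):
            d=P[i+1]-P[i];print(np.degrees(np.arctan2(d[1],d[0])),np.linalg.norm(d))
cv2.imwrite("pics/end.png",np.hstack(o))
```

```text
112.68462919651309 0.025548253711979125
17.02951180527245 0.08059870670598115
```

View pics/end.png

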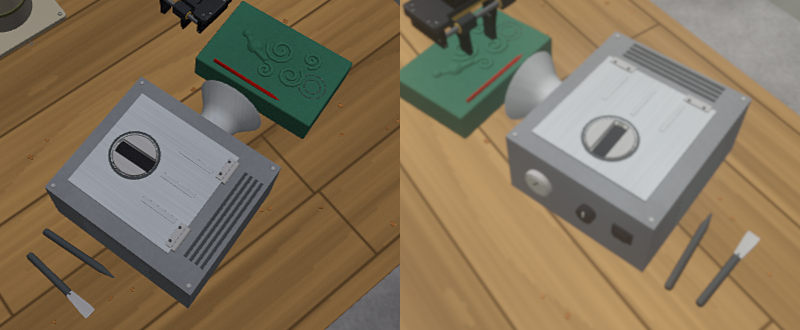

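The cover is flush, and the gap shadow at its front edge is gone. The slot lies at 17°, in line with the extractor's x at about 16.3°. The chisels and pencil haven't moved, and the robot is clear.

```bash
python3 -c "
from bench import r
print(r.close_job())"
```

```text
the job is handed in; nothing more can be done
None
```

I pushed the cover down to its firm stop, at about 20 N. Keeping it pressed, I turned the fastener clockwise until the wrist moment jumped to about 1.5 N m, its stop. I then eased off the twist, lifted straight out and handed the job in with the robot clear, about 12.6 s on the clock.

- **Fastener:** after release the slot measured 17° in the camera image, against about 16.3° for the extractor's x axis. That agrees with the fastener being at its stop, within measuring error.
- **Cover:** it looked flush in both views after I came away, with no gap left at the front edge. I judged that by eye and didn't measure its final height.
- **Chisels and pencil:** they looked undisturbed in the final pictures.
- **Disagreement:** with the jaws open 40 mm, the fingertips sat about 30 mm behind the stated TCP. I therefore found the slot floor by touch rather than from the stated pose.
- **Forces:** the highest readings I saw were about 25 N down and 12 N sideways.

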